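# Hold the setting tweezers at their mark astride a skate runner

## Task

Pick the sprung setting tweezers off their blue rest, squeeze them until the red pointer stands in the green zone (14 mm between the tips) and hold the tips level with and astride the red-painted band at the near end of the clamped skate runner, one tip on each side and neither touching the steel, to show that the runner is straight. Keep the gap steady there for three seconds and finish while still holding them so: put nothing down and do not let go. Leave the other things on the bench where they are.

Things in the scene. Friction and masses are not known exactly. Their poses are not given: they have to be found in the camera images.
- tweezers: Sprung tweezers, 171 mm long, 80 g, level along their x axis on the rest, tips to +x, two arms side by side along y. Origin: midway between the two orange grip pads, at their undersides. Dark spring block at the rear, x -106 to -80 mm. Steel arms 12 mm tall run on from the pads to dark tips at x 45 to 66 mm, 10 mm tall, mid-height z = 9 mm. Tip gap: 33 mm free, 14 mm at the mark.
- squeeze (a joint): How far each arm of the tweezers is squeezed, rad: 0 free (gap 33 mm), 0.0645 at the green mark (gap 14 mm), 0.103 at the stop (gap 3 mm). Both arms move alike.
- tip_left (a point): Inner face of the left (+y) tip, at mid-height and mid-length of the tip; at tweezers x = 55 mm, y = +7 mm, z = 9 mm when at the mark.
- tip_right (a point): The same on the right (-y) tip: x = 55 mm, y = -7 mm, z = 9 mm when at the mark.
- stand: Fixed rest: black foot 165 x 85 x 8 mm, blue rear block and blue front crossbar (stand x 36 to 46 mm, 76 mm wide) whose tops, 45 mm above the bench, carry the tweezers; 6 mm nibs at the crossbar's ends. Between them (x -82 to +36 mm) fingers have room down to the foot. Origin on the bench under the tweezers' origin, x towards their tips.
- mark (a point): Centre of the red band (12 mm long) on the skate runner, a level steel blade on edge, 4 mm thick, 24 mm tall (upper edge 12 mm above this point), free all round here. x runs along the blade from its near free end (15 mm on the -x side) to the brass jaws (77 mm on the +x side), y across the blade, z up. The blade's height differs from start to start (point 65 to 95 mm above the bench).
- holder: Fixed runner holder: steel foot 130 x 110 x 12 mm (x -45 to +85 mm), pillar, and a head with brass jaws and black ball lever (ball's top 77 mm above the red band's centre, at x = 42 mm) that clamps the runner; the head stays at its height. Origin on the bench; the red band is at x = -100 mm, y = 0.
- puck: Black rubber puck, 76 mm across, 25 mm tall; bystander. Origin under its centre.
- stone: Blue-grey honing stone 90 x 28 x 18 mm; bystander. Origin under its centre.
- wheel: Mauve spare grinding wheel lying flat, 90 mm across, 10 mm thick; bystander. Origin under its centre.
- tape: White tape roll lying flat, 80 mm across, 24 mm tall; bystander. Origin under its centre.
- bottle: Clear water bottle, 64 mm across, 190 mm tall; bystander. Origin under its centre.
- cup: Steel cup for rivets, 60 mm across, 45 mm tall; bystander. Origin under its centre.
- screwdriver: Screwdriver lying along its x axis; bystander.
- grip (a point): Midway between the orange grip pads at mid-height, 9 mm above the tweezers' origin. Pads: x -18 to +18 mm, 18 mm tall. Width over their outer faces: 50 mm free, 38 mm at the mark, where the faces are parallel; the tip gap changes 1.61 mm per mm of this width. Squeeze: about 3 N to start, 8 N at the mark, 11 N at the stop; the spring opens them again.
- zone (a point): Centre of the green zone (4.6 mm wide) on the yellow bar, which is fixed to the left arm at tweezers x 31 to 39 mm and crosses above the right arm. The red pointer on the right arm stands in the green when the tip gap is 14 mm, plus or minus 3 mm.

How it is judged:
By the outcome, as a careful person would: the job done as asked, in the order asked, and still so for the second after the job is handed in, while the arm keeps its last pose, push and grip.
It also fails if it takes over 40 s, if anything falls off the work surface, if the arm or the gripper's body presses on something with over 40 N, if the wrist force passes 120 N, or if a joint passes its speed limit or range.

## Robot

A 6-joint arm with a two-finger parallel gripper is mounted at the origin on the work surface. World frame = base frame: x ahead of the robot, y to its left, z up, the work surface at z = 0. Lengths are in mm, angles in rad, forces in N, time in s.
With the tool pointing down it reaches from about 300 to 775 mm from the base axis. Payload 14.6 kg.
Tool frame: the origin (TCP) lies on the centre line of the jaws, within the pads' length; the fingertips stand 19 mm ahead of it and the grasp point (between the pads) is the TCP (bot.tip_reach is the distance from the TCP to the fingertips, in mm); y points along the fingers, x is the direction in which the jaws open and shut, and the axes are right-handed (so a half turn about y gives the same grasp; the last joint's range is limited). The gripper opens to 85 mm and grips with 20 to 120 N. Pads are 22 mm wide; open, the fingers measure 114 mm over their backs; the gripper's body (76 mm by 85 mm) begins 54 mm behind the grasp point. The pads swing forward as they close: fully open they stand 13 mm farther back than shut.
Start: joints at [-1.189, 0.3, 1.521, -0, 1.321, -0.067], TCP at [238.629, -495.526, 250.281] pointing down, gripper open.
Joint ranges: [-3.03, 3.03], [-0.79, 2.21], [0.23, 2.52], [-1.04, 4.18], [0, 3.07], [-2.55, 2.55]. Speed limits (rad/s): [2.22, 2.22, 2.57, 3.14, 3.14, 3.14].

## Interface

Orientations are given as a unit quaternion [w, x, y, z].
In Python, from rig import bot gives the robot as it stands. Calls block until the motion is done:
- bot.move_to(position, orientation): joint-space move of the TCP to a pose.
- bot.servo_line(position, attitude=None, speed=150, until_force=None): straight line of the TCP; attitude=None keeps the orientation; speed is the mean speed in mm/s. With until_force (N) it stops when the force on the tool has changed by that much, and returns True; else False.
- bot.move_joints(angles): joint-space move.
- bot.move_gripper(opening, grip_force=None): finger opening in mm; grip_force is the grip in N (None keeps the last); returns when the fingers have stopped.
- bot.dwell(seconds).
- bot.ik(position, orientation): joint angles nearest the present ones, or None.
- bot.read_state(): the state.
- bot.read_camera(name): name is "side" or "top" or "wrist"; returns a dict with "image" (480x640x3 uint8, blue, green, red), "depth" (480x640 float32, mm along the optical axis (not along the pixel's ray), 0 where there is no reading), "fovy" (degrees; the focal length in pixels is half the picture's height over the tangent of half this angle, whatever the lens; pixels are square), "cx", "cy" (the principal point, pixels), "eye" and "attitude" of the camera in the world; the wrist camera has in their place "mount" (4x4, takes a point from camera to tool coordinates, whose origin is the TCP and whose axes are the tool frame's). Camera axes: x right, y down, z forward; pixel columns grow to the right and rows downward; lengths in mm; the calibration is good to about 2 mm. The wrist camera is an equidistant fisheye: a pixel r from the principal point sees the ray r / f radians off the axis. A picture is of the moment at which its call begins: read the wrist's pose just before it.
A pose or a line that the arm cannot do raises bot.MotionError and nothing moves.
- bot.finish_job(): hands the job in, once; it reports no verdict.
The state is a dict: "clock": time; "joint_positions": joint angles; "qvel": joint speeds; "effort": joint torques, N m; "ee_pos": TCP position; "tool_rot": TCP orientation; "ft_force": force on the tool from outside, world axes, zero at the start; "moment": the same for the moment, N m; "grip_width": finger opening in mm.
Only numpy, scipy, OpenCV 4.12 (cv2) and the standard library are available. Lean on these libraries where they do the work, as an engineer would, in place of code of your own. Each camera call takes 0.05 s, during which the arm holds its last target. There are 200 camera calls.

## Working session

There is one attempt and no reset: what is moved stays moved. The work goes in short steps, each a Python script; the robot and the scene stay as the last script left them, time stands still between calls to the robot, and variables do not carry over. Pictures are saved under pics/ and viewed, about 8 in all and at most 12, crops included, and the job is handed in when it is done.

```bash
mkdir -p pics; ls
cat > h.py <<'E'
import numpy as np, cv2
from rig import bot
from scipy.spatial.transform import Rotation as R
def rot(q): return R.from_quat(np.r_[q[1:],q[0]])
def quat(r):
    q=r.as_quat(); return [q[3],q[0],q[1],q[2]]
def save(c,name): cv2.imwrite(f'pics/{name}.png',c['image']); np.savez(f'pics/{name}.npz',**{k:v for k,v in c.items()})
def load(name): return dict(np.load(f'pics/{name}.npz'))
def world(c,u,v,d=None):
    f=240/np.tan(np.radians(float(c['fovy']))/2)
    d=c['depth'][int(round(v)),int(round(u))] if d is None else d
    p=np.array([(u-c['cx'])/f*d,(v-c['cy'])/f*d,d])
    A=np.array(c['attitude']); r=R.from_matrix(A) if A.shape==(3,3) else rot(A)
    return r.apply(p)+np.array(c['eye'])
E
python3 - <<'E'
from h import *
for n in('top','side'):
    c=bot.read_camera(n); save(c,n); print(n,c['fovy'],c['cx'],c['cy'],c['eye'],c['attitude'])
print(bot.read_state())
E
```

```text
pics
top 43.42389298374069 320.4335876649545 237.95008373262846 [ 444.95240777   22.11956452 1201.68518336] [ 0.03870123 -0.69586069  0.71562843 -0.0464335 ]
side 44.39017885325732 322.0031300882029 242.0969181715608 [-105.87156819  943.70651236  904.17970863] [ 0.15014857 -0.28300828  0.84519802 -0.42778736]
{'clock': 0.1, 'joint_positions': array([-1.18860317e+00,  3.00441973e-01,  1.52153822e+00,  1.67669234e-05,
        1.32067690e+00, -6.65757566e-02]), 'qvel': array([-0.00165546, -0.00184058, -0.00163381,  0.00090952,  0.00078822,
       -0.00125654]), 'effort': array([ 1.77901049e-03, -5.44379354e+01, -3.62371945e+01, -9.64419883e-05,
        3.04113957e-03, -2.73392931e-05]), 'ee_pos': array([ 238.56261966, -495.35672134,  249.75540472]), 'tool_rot': array([ 0.59894354, -0.59849227,  0.37651493, -0.37591242]), 'ft_force': array([-0.24794704,  0.33333896,  0.21724786]), 'moment': array([ 0.00058328, -0.02683213, -0.00382472]), 'grip_width': 85.20819960589262}
```

View pics/top.png

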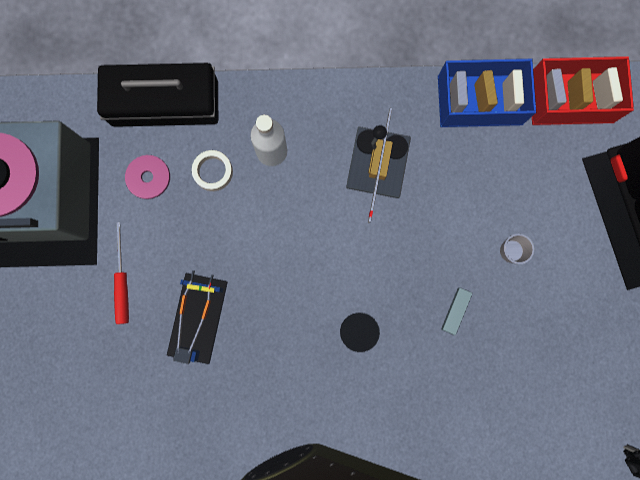

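View pics/side.png

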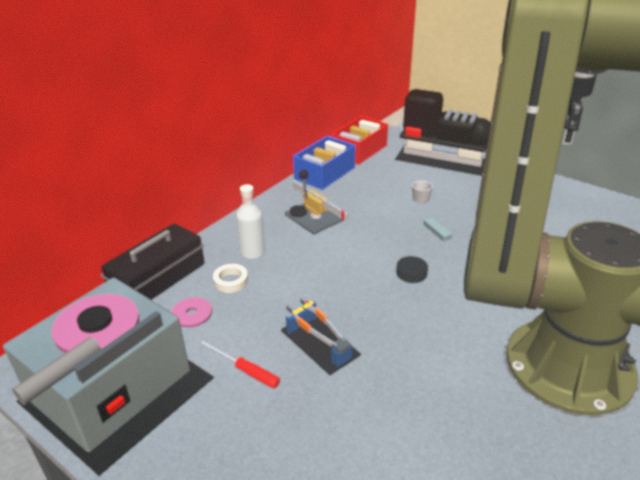

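The top view shows the tweezers at about (195,318) with their tips up, and the runner from its near end at (369,220) to (390,110) with the red band near (370,215). Next I'll enlarge both.

Run:
```python
from h import *
c=load('top'); im=c['image']
a=cv2.resize(im[262:372,150:245],None,fx=5,fy=5,interpolation=cv2.INTER_CUBIC)
b=cv2.resize(im[100:230,340:415],None,fx=4.2,fy=4.2,interpolation=cv2.INTER_CUBIC)
o=np.zeros((550,a.shape[1]+b.shape[1],3),np.uint8);o[:a.shape[0],:a.shape[1]]=a;o[:b.shape[0],a.shape[1]:]=b[:550]
cv2.imwrite('pics/crop1.png',o);print(a.shape,b.shape)
hsv=cv2.cvtColor(im,cv2.COLOR_BGR2HSV)
H,S,V=[hsv[...,i].astype(int) for i in range(3)]
def rep(n,m,box):
    u0,v0,u1,v1=box; k=np.zeros_like(m);k[v0:v1,u0:u1]=m[v0:v1,u0:u1]
    nn,l,st,ce=cv2.connectedComponentsWithStats(k.astype(np.uint8))
    for i in range(1,nn):
        if st[i,4]>5:
            d=np.median(c['depth'][l==i]); print(n,st[i],ce[i].round(1),world(c,*ce[i],d).round(1))
rep('orange',(H>5)&(H<18)&(S>150)&(V>100),(160,262,240,370))
rep('red',((H<6)|(H>172))&(S>130),(350,190,400,230))
rep('blue',(H>100)&(H<125)&(S>150),(160,262,240,370))
rep('foot',(V<60),(160,262,240,370))
```

```text
(550, 475, 3) (546, 315, 3)
orange [180 295   5  19  49] [181.9 303.8] [465.6 271.7  59. ]
orange [202 301   7  18  50] [205.  309.2] [454.1 228.3  59.2]
red [369 211   4   6  19] [370.4 213.5] [624.9 -87.9  77.1]
blue [180 280   9   5  31] [184. 282.] [507.1 270.5  46. ]
blue [192 282  16   4  30] [199.1 283.7] [503.1 242.   44.3]
blue [211 286   9   6  29] [216.4 288.4] [493.2 209.1  44.3]
blue [190 351   6  11  41] [192.9 356.1] [367.2 254.1  45.2]
foot [192 271  18  14 120] [200.1 279. ] [514.1 247.    7.6]
foot [184 273   7   8  41] [187.3 276.7] [519.5 272.1   7.6]
foot [ 188  276   39   88 1285] [209.4 324.4] [424.8 229.2   8.1]
foot [167 285  19  72 335] [175.1 328.7] [418.4 296.    8.3]
foot [179 290  28  60 998] [191.4 316.4] [441.3 264.3   7.4]
```

View pics/crop1.png

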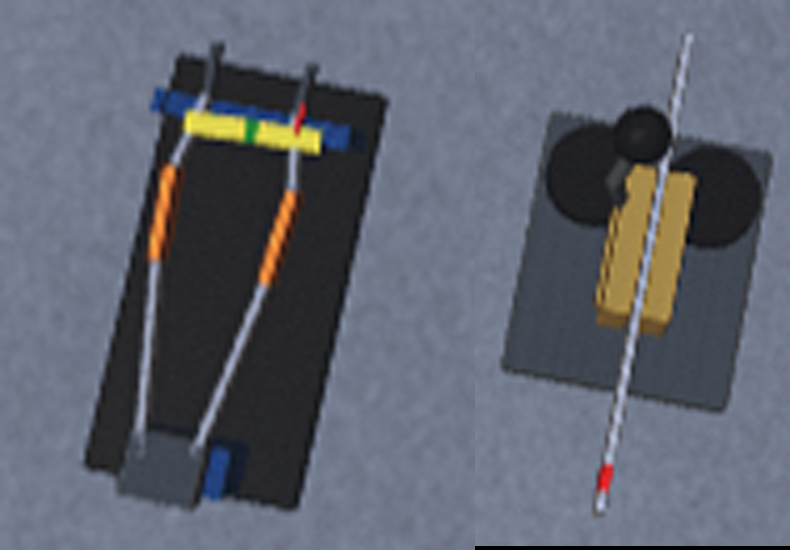

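The crops show the tweezers centred between the crossbar nibs, tips at crop (217,47) and (311,70). The blade runs from crop (600,512) to (688,36), with the band at (605,478). I'll go above the tweezers for a wrist look.

```bash
cat >> h.py <<'E'
def down(yaw,flip=1):
    "tool y down, tool x along +-(tweezers y) for tweezers yaw"
    x=flip*np.array([-np.sin(yaw),np.cos(yaw),0]); y=np.array([0,0,-1.]); return quat(R.from_matrix(np.c_[x,y,np.cross(x,y)]))
def wpix(c,T,pw):
    "project world point in the wrist picture; T=(pos,quat)"
    M=np.array(c['mount']); f=240/np.tan(np.radians(float(c['fovy']))/2)
    pt=rot(T[1]).inv().apply(np.array(pw,float)-T[0]); pc=M[:3,:3].T@(pt-M[:3,3])
    th=np.arctan2(np.hypot(*pc[:2]),pc[2]); n=pc[:2]/np.hypot(*pc[:2]); return np.array([c['cx'],c['cy']])+f*th*n
def wworld(c,T,u,v,z):
    "wrist pixel -> world point at height z"
    M=np.array(c['mount']); f=240/np.tan(np.radians(float(c['fovy']))/2)
    d=np.array([u-c['cx'],v-c['cy']]); r=np.hypot(*d); th=r/f
    ray=np.r_[np.sin(th)*d/r,np.cos(th)]; o=rot(T[1]).apply(M[:3,3])+T[0]; w=rot(T[1]).apply(M[:3,:3]@ray)
    return o+w*(z-o[2])/w[2]
def shot(name):
    s=bot.read_state(); c=bot.read_camera('wrist'); c['pos']=s['ee_pos'];c['q']=s['tool_rot']; save(c,name); return c
E
python3 - <<'E'
from h import *
c=load('top')
n=world(c,369.8,221.9,1201-78);f=world(c,390.7,108.6,1201-78);print(n,f,np.degrees(np.arctan2(f[1]-n[1],f[0]-n[0])))
yaw=np.radians(-14.8); P=np.array([459.9,250,180.])
js={k:bot.ik(P,down(yaw,k)) for k in(1,-1)};print(js)
k=min((k for k in js if js[k] is not None),key=lambda k:abs(js[k][5]));print(k)
bot.move_to(P,down(yaw,k)); c=shot('w1'); print(c['mount'],c['fovy'],bot.read_state()['ee_pos'],bot.read_state()['clock'])
E
```

```text
[606.77709955 -84.77940702  91.33890616] [ 815.15261051 -129.45381699  117.09786365] -12.100675906704936
{1: array([ 4.27936776e-01,  3.11249817e-01,  1.67801554e+00, -4.44089210e-16,
        1.15232729e+00, -8.84550822e-01]), -1: array([ 4.27936776e-01,  3.11249817e-01,  1.67801554e+00, -4.44089210e-16,
        1.15232729e+00,  2.25704183e+00])}
1
[[ 9.99999145e-01  1.27268256e-03 -3.00484995e-04 -4.05059287e-01]
 [ 6.38815061e-04 -2.74938750e-01  9.61461531e-01 -1.23323436e+02]
 [ 1.14102035e-03 -9.61460901e-01 -2.74939328e-01  6.95749191e+01]
 [ 0.00000000e+00  0.00000000e+00  0.00000000e+00  1.00000000e+00]] 65.70646984690485 [460.20283717 249.51267812 180.02994023] 2.9
```

View pics/w1.png

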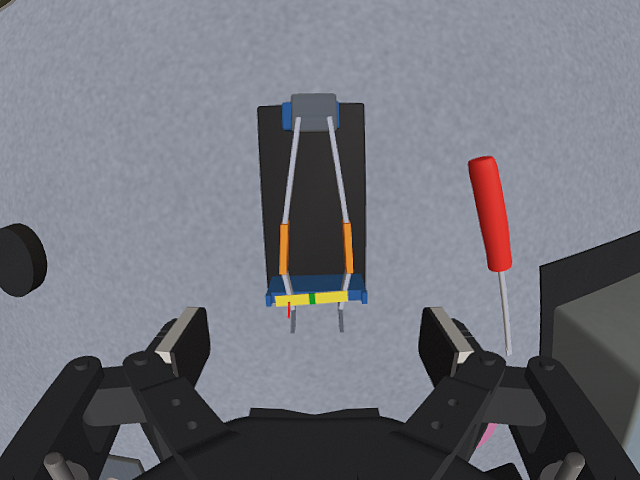

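The wrist picture shows the tweezers straight, pads at (284,249) and (347,248), tips ending at (292,332) and (341,331), block centred near (314,112). Now I'll compute their pose and take the same close look at the blade.

```bash
cat >> h.py <<'E'
def blobs(c,kind,box,mn=30):
    hsv=cv2.cvtColor(c['image'],cv2.COLOR_BGR2HSV); H,S,V=[hsv[...,i].astype(int) for i in range(3)]
    m={'orange':(H>5)&(H<20)&(S>140)&(V>90),'red':((H<5)|(H>172))&(S>130),'green':(H>45)&(H<85)&(S>100)}[kind]
    k=np.zeros_like(m);u0,v0,u1,v1=box;k[v0:v1,u0:u1]=m[v0:v1,u0:u1]
    n,l,st,ce=cv2.connectedComponentsWithStats(k.astype(np.uint8))
    return [(l==i,st[i],ce[i]) for i in range(1,n) if st[i,4]>=mn]
E
python3 - <<'E'
from h import *
c=load('w1');T=(c['pos'],c['q'])
# depth check of camera height
W=lambda u,v,z:wworld(c,T,u,v,z)
pads=blobs(c,'orange',(250,200,380,290))
for m,st,ce in pads: print('pad',st,ce,W(*ce,61.5).round(1), 'depth',np.median(c['depth'][m]))
pm=(W(*pads[0][2],62)+W(*pads[1][2],62))/2
tm=(W(292,331,58)+W(341.5,331,58))/2; bm=W(314.5,112,63)
print('padmid',pm,'tipend',tm,'block',bm)
for a,b in((tm,bm),(tm,pm)): d=a-b;print(np.degrees(np.arctan2(d[1],d[0])),np.hypot(*d[:2]))
for n,(u,v) in dict(bar=(330,297),block=(314,112),foot=(320,200),cross=(320,283),tip=(341,325),bench=(220,200)).items():print(n,c['depth'][v,u])
yaw=np.radians(-12.5)
P=np.array([624.9,-86,0])-40*np.array([np.cos(yaw),np.sin(yaw),0])+[0,0,200]
bot.move_to(P,down(yaw)); c=shot('w2'); print(c['pos'],bot.read_state()['clock'])
for m,st,ce in blobs(c,'red',(200,100,440,420),10): print('red',st,ce,np.median(c['depth'][m]))
E
```

```text
pad [279 220  11  55 458] [283.65065502 248.06550218] [453.8 229.5  61.5] depth 254.83824
pad [342 220  12  54 422] [347.77488152 247.07345972] [464.2 271.7  61.5] depth 253.91837
padmid [458.84695432 250.62697921  62.        ] tipend [522.74691205 234.67708461  58.        ] block [371.88504729 272.74489856  63.        ]
-14.16212048502957 155.59068319180508
-14.015063881154807 65.86048690589955
bar 264.2344
block 229.9208
foot 297.69867
cross 294.89105
tip 273.93857
bench 304.0581
[585.80051355 -76.33799906 199.93224674] 4.275
red [308 298   6  15  87] [310.51724138 305.24137931] 264.415
```

View pics/w2.png

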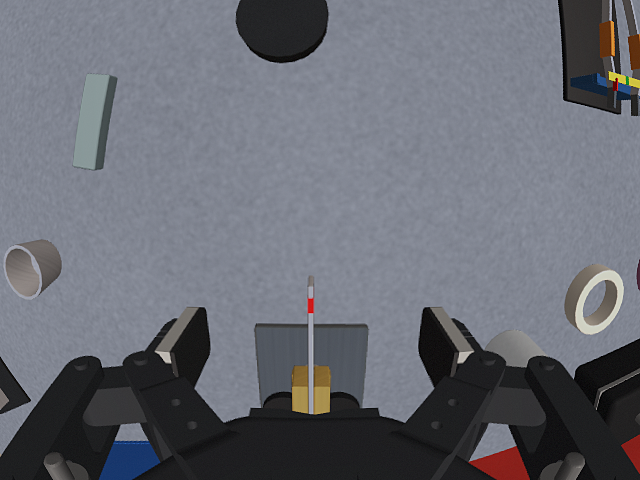

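The wrist view shows the blade's near end at (312,277), the band at (310.5,305) and the jaws from (311,366), so it runs nearly along the view. Next I'll compute its pose.

```bash
cat >> h.py <<'E'
def w3(c,u,v,d=None):
    T=(c['pos'],c['q']); d=float(c['depth'][int(round(v)),int(round(u))]) if d is None else d
    M=np.array(c['mount']); f=240/np.tan(np.radians(float(c['fovy']))/2)
    e=np.array([u-c['cx'],v-c['cy']]); r=np.hypot(*e); th=r/f
    ray=np.r_[np.tan(th)*e/r,1]*d; return rot(T[1]).apply(M[:3,:3]@ray+M[:3,3])+T[0]
E
python3 - <<'E'
from h import *
c=load('w1')
for n,(u,v) in dict(bar=(330,296),block=(314,112),foot=(320,200),padL=(284,248),padR=(347,248),tip=(341,322),bench=(220,200)).items():print(n,w3(c,u,v).round(1))
c=load('w2'); G=cv2.cvtColor(c['image'],6)
print('bench',w3(c,200,200))
for v in range(272,412,8):
    row=c['depth'][v,300:324]; print(v,row[4:20:1].astype(int), w3(c,300+int(np.where(row>0,row,9e9).argmin()),v).round(1))
a=c['image'][265:325,290:335]; 
hsv=cv2.cvtColor(c['image'],cv2.COLOR_BGR2HSV)
m=blobs(c,'red',(200,100,440,420),10)[0][0]
for v in range(296,316):
    us=np.where(m[v])[0]; print(v,us.min() if len(us) else None,us.max() if len(us) else None,hsv[v,306:316,1])
E
```

```text
bar [497.5 251.1  57.8]
block [371.4 272.6  57.9]
foot [436.5 260.3   6.3]
padL [454.  229.6  60.6]
padR [465.3 271.1  59.6]
tip [520.8 253.8  56.4]
bench [ 4.151e+02  1.792e+02 -3.000e-01]
bench [ 540.83412726 -172.86868504   -1.35709474]
272 [341 342 342 342 342 344 341 343 342 341 343 342 343 343 342 342] [630.2 -80.8   1.1]
280 [344 345 343 344 345 272 270 271 272 344 345 344 344 344 345 344] [611.  -85.3  68.9]
288 [347 348 348 347 347 260 260 260 260 280 347 347 346 346 347 348] [612.5 -86.2  80.5]
296 [348 350 349 265 265 262 262 262 263 264 349 349 349 350 349 349] [618.7 -86.8  80.4]
304 [351 352 351 264 264 264 264 264 263 263 351 351 351 352 351 352] [625.  -86.8  80.7]
312 [354 354 353 265 265 266 264 264 266 264 354 353 353 354 354 353] [630.9 -88.8  81. ]
320 [355 356 356 356 356 268   0 266 267 356 355 355 356 356 356 356] [637.2 -90.2  81.1]
328 [346 346 346 348 346 270 269 269 271 346 347 345 346 347 346 347] [644.  -92.5  80.1]
336 [348 347 346 348 347 272 271 270 271 347 346 346 346 347 348 346] [650.4 -93.2  80.8]
344 [350 349 350 350 350 272 274 273 273 350 350 3
[... 1114 characters left out ...]
3 227 238 163  42  43]
303 308 313 [ 58 105 212 228 223 223 236 161  41  45]
304 308 313 [ 55 106 213 231 222 225 238 162  39  47]
305 308 313 [ 57 105 215 232 224 224 236 162  39  44]
306 308 313 [ 55 103 214 228 225 227 238 160  40  44]
307 308 313 [ 53 100 215 231 228 225 237 158  38  42]
308 308 313 [ 53  95 215 229 221 225 237 159  38  44]
309 308 313 [ 54  98 213 229 224 225 235 157  40  46]
310 308 313 [ 56 101 217 228 224 225 238 156  36  44]
311 308 313 [ 57 106 215 236 229 232 239 160  39  44]
312 308 313 [ 54 117 232 250 250 250 255 173  44  40]
313 None None [44 72 98 63 60 63 66 79 20 37]
314 None None [34 41 38 38 43 44 33 34 36 30]
315 None None [30 26 20 23 28 27 19 18 26 30]
```

```bash
cat >> h.py <<'E'
def topz(c,u,v,z):
    a=world(c,u,v,1000.);e=np.array(c['eye']); return e+(a-e)*(z-e[2])/(a[2]-e[2])
E
python3 - <<'E'
from h import *
c=load('top')
print('blade top z, top cam:',[ (v,max(world(c,u,v)[2].round(1) for u in range(364,396) if world(c,u,v)[2]<120)) for v in list(range(203,222,2))+list(range(110,126,3))])
print('z tweezer pads',[max(world(c,u,v)[2].round(1) for u in range(198,212)) for v in range(302,318,3)])
b=topz(c,370.4,213.5,83);n=topz(c,369.8,221.9,83);f=topz(c,390.7,108.6,83);print(b,n,f,np.degrees(np.arctan2(f[1]-n[1],f[0]-n[0])))
c=load('w1')
def med(c,u0,u1,v0,v1): 
    p=np.array([w3(c,u,v) for u in range(u0,u1) for v in range(v0,v1)]);return np.median(p,0).round(1)
print('foot',med(c,310,330,180,210),'cross top',[med(c,300,330,v,v+1) for v in (284,287,290,302,303)],'bench',med(c,200,240,180,220),med(c,390,420,200,240))
print('block top',med(c,300,328,102,120),'pad top rows',[max(w3(c,u,v)[2].round(1) for u in range(340,356)) for v in range(226,272,6)])
c=load('w2');print('bench',med(c,200,240,180,220),med(c,390,420,200,240),'hfoot',med(c,275,300,335,345),med(c,325,350,335,345))
pts=[]
for v in range(286,364,2):
    for u in range(309,313):
        p=w3(c,u,v)
        if p[2]>70: pts.append(p)
pts=np.array(pts);k=np.polyfit(pts[:,0],pts[:,1],1);print('yaw',np.degrees(np.arctan(k[0])),'z',np.median(pts[:,2]),'y at 624',np.polyval(k,624))
for z in(80.6,83):print(wworld(c,(c['pos'],c['q']),310.5,305.5,z),wworld(c,(c['pos'],c['q']),311,278,z))
E
```

```text
blade top z, top cam: [(203, np.float64(83.0)), (205, np.float64(80.4)), (207, np.float64(82.2)), (209, np.float64(81.9)), (211, np.float64(79.6)), (213, np.float64(80.0)), (215, np.float64(79.6)), (217, np.float64(79.7)), (219, np.float64(81.9)), (221, np.float64(73.2)), (110, np.float64(80.3)), (113, np.float64(79.7)), (116, np.float64(76.8)), (119, np.float64(78.1)), (122, np.float64(81.4)), (125, np.float64(80.3))]
z tweezer pads [np.float64(62.1), np.float64(60.6), np.float64(61.5), np.float64(64.0), np.float64(59.4), np.float64(58.8)]
[623.91338347 -87.3242629   83.        ] [607.99243296 -85.58223809  83.        ] [ 826.79117184 -134.21906585   83.        ] -12.532522286175853
foot [431.7 261.1   7.8] cross top [array([496.7, 239.8,  29. ]), array([496.2, 239.9,  36.3]), array([495.7, 240. ,  43.3]), array([498.8, 239.2,  58.5]), array([499.7, 236.9,  58.1])] bench [ 4.145e+02  1.790e+02 -3.000e-01] [ 4.711e+02  3.256e+02 -4.000e-01]
block top [370.3 272.4  56.8] pad top rows [np.float64(60.3), np.float64(60.2), np.float64(60.3), np.float64(60.3), np.float64(60.4), np.float64(61.2), np.float64(60.1), np.float64(59.7)]
bench [ 5.446e+02 -1.544e+02 -3.000e-01] [ 5.984e+02  4.400e+00 -4.000e-01] hfoot [ 687.3 -125.4   11.5] [697.4 -78.6  11.6]
yaw -12.7887218594897 z 79.89349533081055 y at 624 -87.60260084122137
[625.92811995 -88.10266172  80.6       ] [605.44986615 -83.18145156  80.6       ]
[624.85852053 -87.8422453   83.        ] [604.58279464 -82.96970542  83.        ]
```

Tweezers: grip point (458.9, 250.5, 51), yaw -14.1°, with pad tops measured at 60, so the origin is at 42. Mark: (625.2, -87.8, 68.3), yaw -12.6°. Picking up next.

```bash
cat > pick.py <<'E'
from h import *
yaw=np.radians(-14.1); d=np.array([np.cos(yaw),np.sin(yaw),0]); q=down(yaw)
G=np.array([458.9,250.5,51.])-4*d
bot.move_to(G+[0,0,90],q); bot.servo_line(G,q,speed=120)
p=lambda t:(lambda s:print(t,round(s['clock'],2),s['ee_pos'].round(1),s['ft_force'].round(1),round(s['grip_width'],2)))(bot.read_state())
p('down'); bot.move_gripper(40,20); p('grip')
bot.servo_line(G+[0,0,25],q,speed=60); p('lift')
bot.move_gripper(38,20); p('squeeze')
bot.servo_line(G+[0,0,70],q,speed=100); p('up')
shot('w3'); save(bot.read_camera('top'),'top3'); save(bot.read_camera('side'),'side3')
a=load('w3')['image'][200:480,160:480]; a=cv2.resize(a,None,fx=1.2,fy=1.2)
t=load('top3')['image']; u=cv2.resize(t[230:380,130:280],None,fx=2.6,fy=2.6,interpolation=2)
o=np.zeros((400,800,3),np.uint8); o[:a.shape[0],:a.shape[1]]=a; o[:390,400:790]=u; cv2.imwrite('pics/c3.png',o)
E
python3 pick.py
```

```text
down 6.53 [455.4 251.5  51.6] [-0.1  0.   1. ] 85.51
grip 7.03 [455.7 251.8  52.1] [-0.7  0.7  9.1] 40.08
lift 7.6 [455.  251.5  76.1] [ 0.9  0.1 -1.6] 40.11
squeeze 7.82 [454.9 251.4  75.7] [-0.3  0.9 -1.3] 37.95
up 8.42 [454.8 251.4 120.6] [ 0.2  0.3 -0.9] 38.03
```

View pics/c3.png

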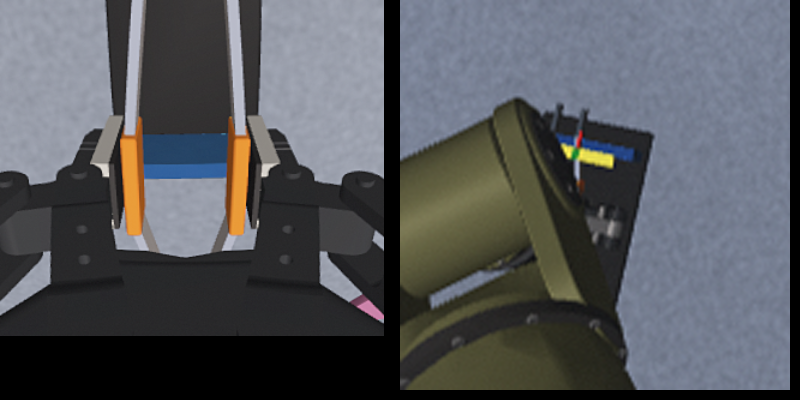

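The wrist crop shows the pads held squarely between the jaws. In the top crop the red pointer meets the green zone at (578,153), with the tips at (560,110) and (584,115). I'll check tilt and slip numerically.

Run:
```python
from h import *
c=load('w3'); print(c['pos'],c['pos'][2])
im=c['image']
yaw=np.radians(-14.1); d=np.array([np.cos(yaw),np.sin(yaw),0]); l=np.array([-d[1],d[0],0])
def loc(p): e=p-c['pos']; return np.array([e@d,e@l,e[2]]).round(1)
for m,st,ce in blobs(c,'orange',(200,200,450,420)):
    print('pad',st,[ (v,max((loc(w3(c,u,v)) for u in range(st[0],st[0]+st[2]) if m[v,u] and c['depth'][v,u]>0),key=lambda p:p[2])) for v in range(st[1]+4,st[1]+st[3]-2,14)])
D=c['depth']
for v in range(20,300,30):
    r=[loc(w3(c,u,v)) for u in range(240,400) if 0<D[v,u]<185]
    if r: r=np.array(r); print(v,'x',np.median(r[:,0]),'y',r[:,1].min(),r[:,1].max(),'ztop',np.sort(r[:,2])[-5:])
c=load('top3')
for k in('red','green'):
    for m,s,ce in blobs(c,k,(180,260,250,320),2):print(k,s,ce,topz(c,*ce,128).round(1))
for n,(u,v) in dict(tl=(560,106),tr=(584,111)).items():
    u=130+(u-400)/2.6;v=230+v/2.6; D=c['depth'][int(v)-1:int(v)+3,int(u)-2:int(u)+3]; P=topz(c,u,v,125);print(n,(u,v),P,D.min(),world(c,u,v,D.min())[2])
```

```text
[454.82741906 251.40167395 120.63436808] 120.63436808137577
pad [ 260  297   20   99 1469] [(301, array([-11.9, -14.9,  -6.4])), (315, array([-12.8, -16. ,   7.8])), (329, array([ -7.6, -18.6,   8.5])), (343, array([ -2.1, -17.1,   8.9])), (357, array([  4.6, -17.2,   7.7])), (371, array([ 10.6, -17.1,   8.1])), (385, array([ 16.9, -17.8,   8.7]))]
pad [ 348  297   21   99 1480] [(301, array([-12.2,  14.4,  -5.6])), (315, array([-12.6,  17. ,   7.4])), (329, array([-7.4, 18.6,  8.1])), (343, array([-1.8, 16.4,  8.2])), (357, array([ 3.2, 18.4,  9.9])), (371, array([10.8, 17.6,  7.9])), (385, array([17.3, 16.5,  8. ]))]
80 x -91.0 y -15.2 14.2 ztop [5.2 5.2 5.3 5.4 5.8]
110 x -81.1 y -15.1 14.4 ztop [5.  5.1 5.2 5.3 5.5]
140 x -71.5 y -12.7 11.9 ztop [4.6 4.9 5.  5.1 5.5]
170 x -61.8 y -13.9 13.0 ztop [4.5 4.5 4.6 4.8 4.8]
200 x -52.1 y -14.6 13.5 ztop [4.8 4.9 5.2 5.5 5.5]
230 x -42.0 y -15.8 14.8 ztop [4.6 4.7 4.9 5.  5. ]
260 x -31.7 y -16.3 15.5 ztop [4.4 4.6 4.6 4.8 5.2]
290 x -20.6 y -17.6 16.8 ztop [4.3 4.4 4.8 5.1 5.3]
red [198 280   3   6  10] [198.8 282.8] [500.5 226.6 128. ]
green [196 287   3   5  10] [196.8 288.9] [489.8 230.2 128. ]
tl (191.53846153846155, 270.7692307692308) [522.4724349  240.03710481 125.        ] 1076.2386 124.13576708470191
tr (200.76923076923077, 272.6923076923077) [518.57932207 223.61982267 125.        ] 1073.207 126.91080099153646
```

The tweezers are level and hang about 0.6 mm below the TCP, with no yaw slip. Going to a standoff just short of the blade end.

```bash
cat > go.py <<'E'
from h import *
yaw=np.radians(-12.6); d=np.array([np.cos(yaw),np.sin(yaw),0]); q=down(yaw)
F=np.array([625.2,-87.8,68.9])-61.5*d
p=lambda t:(lambda s:print(t,round(s['clock'],2),s['ee_pos'].round(2),s['ft_force'].round(1),round(s['grip_width'],2)))(bot.read_state())
bot.move_to(F-45*d+[0,0,50],q); p('above'); bot.servo_line(F-45*d,q,speed=100); p('standoff')
shot('w4'); save(bot.read_camera('top'),'top4'); save(bot.read_camera('side'),'side4')
t=cv2.resize(load('top4')['image'][180:270,330:430],None,fx=4,fy=4,interpolation=2)
s=cv2.resize(load('side4')['image'][170:270,280:380],None,fx=4,fy=4,interpolation=2)
o=np.zeros((400,800,3),np.uint8); o[:360,:400]=t; o[:,400:]=s; cv2.imwrite('pics/c4.png',o)
E
python3 go.py
```

```text
above 9.79 [521.31 -63.65 118.82] [ 0.   0.5 -0.4] 38.07
standoff 10.44 [521.55 -64.39  69.26] [ 0.8 -0.3  0.2] 38.09
```

View pics/c4.png

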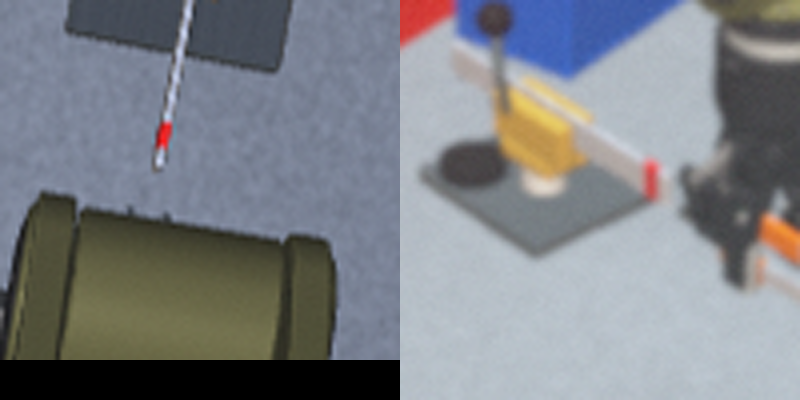

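The top crop shows the tips at (132,208) and (167,215), mid (149.5,211.5). The blade line extended passes through 149.8 there, so they are centred sideways. The blade end at (158,168) is about 20 mm ahead, and I expected 21.5 mm. Advancing.

```bash
cat > adv.py <<'E'
from h import *
yaw=np.radians(-12.6); d=np.array([np.cos(yaw),np.sin(yaw),0]); q=down(yaw)
F=np.array([625.2,-87.8,68.9])-61.5*d
p=lambda t:(lambda s:print(t,round(s['clock'],2),s['ee_pos'].round(2),(s['ee_pos']-F).round(2),s['ft_force'].round(1),s['moment'].round(2),round(s['grip_width'],2)))(bot.read_state())
print(bot.servo_line(F,q,speed=40,until_force=5)); p('in'); bot.dwell(.3); p('set')
shot('w5'); save(bot.read_camera('top'),'top5'); save(bot.read_camera('side'),'side5')
t=cv2.resize(load('top5')['image'][190:240,345:395],None,fx=8,fy=8,interpolation=2)
s=cv2.resize(load('side5')['image'][180:250,310:380],None,fx=400/70,fy=400/70,interpolation=2)
w=cv2.resize(load('w5')['image'][280:430,240:390],(400,400))
o=np.hstack([t,s]); cv2.imwrite('pics/c5.png',o); cv2.imwrite('pics/c5w.png',w)
E
python3 adv.py
```

```text
False
in 11.87 [565.03 -74.35  68.91] [-0.15  0.04  0.01] [-0.4  0.5 -0.9] [ 0.   -0.07 -0.01] 38.7
set 12.17 [565.16 -74.38  68.95] [-0.02  0.01  0.05] [ 0.1 -0.6 -1. ] [0.02 0.   0.01] 38.63
```

View pics/c5.png

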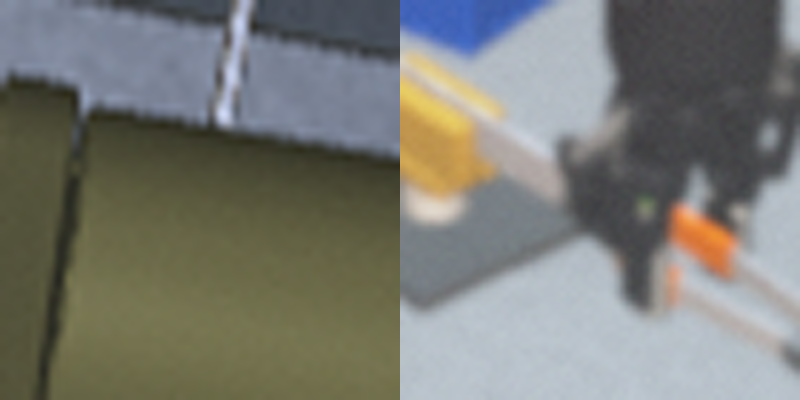

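The fixed cameras are now hidden by the arm: the top crop shows only the blade beyond (222,120), the side one only the pads. I'll check the wrist view and why the width grew to 38.7.

Run:
```python
from h import *
for i in range(6):
    s=bot.read_state(); print(round(s['clock'],2),s['grip_width'].round(3),s['ft_force'].round(1)); bot.dwell(.1)
for n in('w3','w4','w5'):
    c=load(n)
    b=[(st[0],st[0]+st[2]) for m,st,ce in blobs(c,'orange',(230,200,420,420),300)]; print(n,b)
o=np.hstack([cv2.resize(load(n)['image'][270:430,240:400],(400,400),interpolation=2) for n in('w4','w5')]);cv2.imwrite('pics/c6.png',o)
```

```text
Traceback (most recent call last):
AttributeError: 'float' object has no attribute 'round'
```

Run:
```python
from h import *
for i in range(5):
    s=bot.read_state(); print(round(s['clock'],2),round(s['grip_width'],3),s['ft_force'].round(1)); bot.dwell(.1)
for n in('w3','w4','w5'):
    c=load(n)
    b=[(st[0],st[0]+st[2]) for m,st,ce in blobs(c,'orange',(230,200,420,420),300)]; print(n,b)
o=np.hstack([cv2.resize(load(n)['image'][270:430,240:400],(400,400),interpolation=2) for n in('w4','w5')]);cv2.imwrite('pics/c6.png',o)
```

```text
12.32 38.037 [ 0.1  0.1 -0.7]
12.42 37.896 [-0.3  0.  -1.6]
12.52 38.043 [-0.4 -0.1 -1.8]
12.62 38.345 [ 1.   0.2 -1.2]
12.72 37.971 [ 0.1  0.7 -0.6]
w3 [(np.int32(260), np.int32(280)), (np.int32(348), np.int32(369))]
w4 [(np.int32(260), np.int32(281)), (np.int32(348), np.int32(369))]
w5 [(np.int32(260), np.int32(281)), (np.int32(348), np.int32(369))]
```

View pics/c6.png

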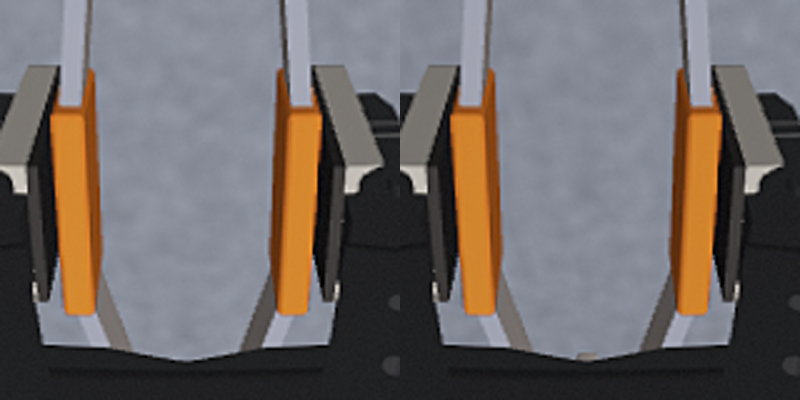

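The right half (now) shows the blade's end face just emerging at (585,355), midway between the arms at 528 and 643. I'll check its row and depth against prediction.

Run:
```python
from h import *
c=load('w5');T=(c['pos'],c['q']);yaw=np.radians(-12.6); d=np.array([np.cos(yaw),np.sin(yaw),0])
print('pred end bottom/top',wpix(c,T,np.array([625.2,-87.8,56.3])-15*d),wpix(c,T,np.array([625.2,-87.8,80.3])-15*d))
b=load('w4')
for v in range(406,417): print(v,c['depth'][v,306:324].astype(int), c['image'][v,306:324:2].sum(1))
for v in(411,412):
    for u in(313,315): P=w3(c,u,v); e=P-c['pos'];print(u,v,P.round(1),'fwd of TCP',round(e@d,1),'rel z',round(e[2],1))
c=load('w2');T=(c['pos'],c['q'])
for v in range(272,292): P=w3(c,311,v); e=P-[625.2,-87.8,68.3]; print(v,int(c['depth'][v,311]),'x',round(e@d,1),'z',round(P[2],1))
```

```text
pred end bottom/top [314.67096733 408.29186424] [314.73813664 444.25796053]
406 [230 230 229 230 230 229 229 229 230 230 229   0 229 230 230 230 229 231] [418 427 431 431 421 420 422 418 417]
407 [230 230 230 229 229 230 230 230 230 230 230 231 230 229 230 230 230 230] [414 423 433 435 427 421 416 415 420]
408 [230 230 230 231 230 230 230 230 229 230 231 230 230 230 230 231 229 229] [413 421 439 431 428 419 412 413 421]
409 [231 231 230 231 229 231 230 229 230 230 230 230 230 229 229 230 231 230] [411 421 436 431 426 419 410 413 417]
410 [229 230 230 231 231 231 231 230 231 231 231 230 230 229 231 231 230 230] [410 419 434 442 435 425 409 409 415]
411 [231 232 231 230 230 162 162 162 162 162 162 163 162 232 232 229 231 230] [412 420 437 341 347 367 380 414 419]
412 [230 231 231 231 230 161 160 161 162 161 162 160 162 231 230 231 231 230] [426 437 388 342 361 380 410 427 435]
413 [ 81 231 233 232 161 161 160 161 161 160 160 161 161 231 231 232  82  82] [177 366 339 355 371 391 412 344 257]
414 [81 81 82 82 80 81 83 82 81 81 81 81 81 83 80 82 81 82] [ 66  55  97 127 218 188  44  52  68
[... 166 characters left out ...]
6  89  97  98  99  99]
313 411 [611.8 -85.6  56.6] fwd of TCP 47.9 rel z -12.3
315 411 [611.7 -84.6  57. ] fwd of TCP 47.6 rel z -11.9
313 412 [611.3 -85.5  58. ] fwd of TCP 47.4 rel z -11.0
315 412 [612.  -84.7  57.4] fwd of TCP 47.9 rel z -11.6
272 343 x 4.3 z -1.5
273 343 x 5.2 z -1.3
274 342 x 5.8 z -0.1
275 281 x -14.4 z 58.4
276 281 x -13.5 z 57.9
277 278 x -13.8 z 60.9
278 276 x -13.7 z 63.0
279 274 x -14.0 z 65.8
280 271 x -14.1 z 68.1
281 269 x -14.3 z 70.8
282 267 x -14.4 z 72.9
283 266 x -13.8 z 73.6
284 265 x -13.5 z 74.6
285 262 x -14.0 z 78.0
286 261 x -13.7 z 79.0
287 261 x -13.1 z 79.5
288 260 x -12.7 z 80.4
289 261 x -11.7 z 79.7
290 261 x -10.9 z 79.7
291 261 x -10.3 z 80.1
```

The blade end measures 47.7 mm ahead of the TCP and is centred, so the tip centres sit about 3.7 mm short of the band centre. The yellow bar is still about 4.7 mm clear, so I'll advance 1.7 mm, hold for over 3 s and hand in.

Run:
```python
from h import *
yaw=np.radians(-12.6); d=np.array([np.cos(yaw),np.sin(yaw),0]); q=down(yaw)
F=np.array([625.2,-87.8,69.2])-59.8*d
print(bot.servo_line(F,q,speed=10,until_force=5))
W=[]
for i in range(36):
    bot.dwell(.1); s=bot.read_state(); W.append(np.r_[s['grip_width'],s['ee_pos']-F,s['ft_force']])
W=np.array(W);print('mean',W.mean(0).round(2),'std',W.std(0).round(2))
c=shot('w6');print([(st[0],st[0]+st[2]) for m,st,ce in blobs(c,'orange',(230,200,420,420),300)])
D=c['depth'];v,u=np.where((D[400:420,290:340]>150)&(D[400:420,290:340]<175));print('end px',u.min()+290,u.max()+290,v.min()+400) if len(u) else print('end hidden')
P=[w3(c,a+290,b+400)-c['pos'] for a,b in zip(u,v)]
if P: P=np.array(P);print('fwd',np.median(P@d),'lat',np.median(P@[-d[1],d[0],0]))
print(bot.read_state()['clock']); bot.finish_job()
```

```text
False
mean [ 3.821e+01 -0.000e+00 -0.000e+00 -0.000e+00 -2.000e-02 -2.000e-02
 -7.400e-01] std [0.22 0.01 0.01 0.01 0.47 0.52 0.45]
[(np.int32(260), np.int32(281)), (np.int32(348), np.int32(369))]
end px 290 339 401
fwd 45.14455112192776 lat 0.14754525835436483
16.7917
the job is handed in; nothing more can be done
```

I picked the tweezers off their rest, squeezed them to the green mark and moved them level onto the near end of the runner. They stayed there, astride the red band, for about 3.6 s. I handed the job in at 16.8 s, still gripping them.

**What the last checks showed**
- **Gap:** the jaw opening averaged 38.2 mm with about 0.2 mm of reading noise, which gives a tip gap of about 14.3 mm. The grip pads did not move in the wrist pictures. I saw the pointer in the green only once, just after the lift.
- **Position:** the arm held within 0.01 mm of its target. The blade end measured midway between the arms, within about 0.5 mm. The tips should sit about 2 mm short of the band centre, which I chose so that the yellow bar clears the blade end by about 3 mm. Their height should be within about 1 mm of the band centre.
- **Contact:** the wrist force matched the tweezers' weight of about 0.8 N, so nothing showed the tips touching the steel.

**What was unclear or did not agree**
- **Hidden tips:** at the final pose no camera could see the tips themselves, so their place there is worked out from earlier pictures and the blade end.
- **Top camera after the lift:** it put the tips about 3 mm to one side, but its pixels were coarse there. The wrist camera and the later top picture at the standoff both showed them centred.
- **Final blade check:** it reused too wide an image window. It gave 45.1 mm ahead of the gripper where I expected 46.0 mm, so that last reading is weak.

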